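# Set the sample hold-down to a sliding fit

### The arm

A 6-joint arm with a two-finger parallel gripper is mounted at the origin on the work surface. World frame = base frame: x ahead of the robot, y to its left, z up, the work surface at z = 0. Lengths are in m, angles in degrees, forces in N, time in s.
With the tool pointing down it reaches from about 0.375 to 0.9 m from the base axis. Payload 3.1 kg.
Tool frame: the origin (TCP) lies where the fingers leave the gripper's body, on its centre line; the fingertips stand 70 mm ahead of it and the grasp point (between the pads) lies 51 mm ahead of it; z points along the fingers, y is the line along which they close (so a half turn about z gives the same grasp; the last joint's range is limited). The gripper opens to 87 mm and grips with 3 to 60 N. Pads are 19 mm wide; open, the fingers measure 117 mm over their backs; the gripper's body (75 mm by 190 mm) begins 51 mm behind the grasp point.
Start: joints at [-84.54, 30.224, 82.088, -0, 67.689, -10.227], TCP at [0.169, -0.602, 0.292] pointing down, gripper open.
Joint ranges: [-176.69, 176.69], [-43.24, 126.21], [12.49, 139.97], [-82, 262], [0, 151.66], [-163.58, 163.58]. Speed limits (degrees/s): [159.86, 159.86, 180, 180, 180, 180].

### API

Orientations are given as a 3x3 rotation matrix whose columns are the frame's x, y, z axes.
In Python, from rig import readout, capture, calibration, bot, look_for gives the robot as it stands. The module is installed in compiled form; this text tells all that it offers.
- The arm moves only by the shell command python3 -m pendant 'ROWS'. ROWS is JSON, a list of rows, each a list of 7 numbers: the shift along the tool's x, y, z normalised to -1 to 1, where 1 is 200 mm, then the turn, a rotation vector about the tool's x, y, z normalised to -1 to 1, where 1 is 180 degrees, then the closure, from -1 (fully open) to 1 (shut). In form: [[dx, dy, dz, ax, ay, az, grip], ...]. A call has 1 to 8 rows; each row is the pose to reach, as a shift and turn from the pose commanded when the call began, along the tool's axes at that moment, turning the shorter way round; what a row does not reach only later rows make up. A row lasts 1/10 s, in which the tool goes at most 50 mm and 8.59 degrees, less where a joint would pass 70% of its speed; a pose out of reach is approached as far as the arm can. A call with a number of a shift or a turn outside -1 to 1 is refused whole. A call with a gripper value outside its range is refused whole. The fingers move at their own pace and stop on an object; the grip force is fixed at half the most. Time passes only in rows, so rows that repeat a pose let the fingers close. It gives the time, the measured TCP pose, the force, the opening and the grip force at its end, in the units of the state.
- readout.read_state(): the state, without advancing time (a new reading comes with each control period).
- capture(name): name is "scene" or "top" or "wrist"; returns (picture, depth): 400x640x3 uint8, red, green, blue; 400x640 float32, m along the optical axis (not along the pixel's ray), 0 where there is no reading.
- calibration(name): a dict with "mtx" (3x3 intrinsics, pixels), "T" (4x4, takes a point from camera to world coordinates); the wrist camera has in their place "mount" (4x4, takes a point from camera to tool coordinates, whose origin is the TCP and whose axes are the flange's). Camera axes: x right, y down, z forward; pixel columns grow to the right and rows downward; lengths in m; the calibration is good to about 2 mm. A picture is of the moment at which its call begins: read the wrist's pose just before it. calibration takes no time and is no camera call.
- bot.hand_in(): hands the job in; it is judged then, once.
Trained networks look in the newest picture that a camera, given by its name, has taken for a name from the list of things; names that differ only in an ending like _2 or _b are one class to them, and where a whole thing is asked for, a point or a joint stands for the part that bears it (a point fixed in the world has none). Each returns a list of dicts, best first, with "conf" (0 to 1); they miss things now and then, are a little off and sometimes report something else, mostly with a low value. They report only what shows in the picture. A call takes as long as a camera call. They do not tell look-alikes from the thing itself.
- look_for(thing, camera): "extent" ([left, top, right, bottom] in pixels, round what is visible of it).
The state is a dict: "time_s": time; "joint_positions": joint angles; "qvel": joint speeds; "tau": joint torques, N m; "position": TCP position; "tcp_rot": TCP orientation; "force": force on the tool from outside, world axes, zero at the start; "moment": the same for the moment, N m; "opening": opening from 0.0 (shut) to 1.0 (fully open); "grasp_force": force on a finger pad.
Only numpy, scipy, OpenCV 4.12 (cv2) and the standard library are available. Lean on these libraries where they do the work, as an engineer would, in place of code of your own. Each camera call takes 0.05 s, during which the arm holds its last target. There are 200 camera calls.

### The job

On the hold-down stand with the wing screw, turn the wing clockwise until its rubber pad is firmly down on the terracotta sample, finger-tight and no harder, then back it off a quarter of a turn so that samples can just be slid in and out. Let go of the wing and leave the stone bar and the small chips beside the stands where they are.

Things in the scene. Friction and masses are not known exactly. Their poses are not given: they have to be found in the camera images.
- wing_grip (a point): centre of the steel wing (flat upright bar 50 long, 11 thick, 32 mm high, on a 24 mm hub) topping the vertical screw: on the screw axis, half-way up the bar, 138 mm above the table, 36 mm above the stand's arm. x along the bar, y across it (grip across the 11 mm), z up. Clockwise seen from above lowers the screw, 5 mm a turn. It turns with about 0.03 N m and stays where left.
- clamp: the aluminium stand with the wing screw, fixed to the table: base plate 150 x 110 x 12 mm, arm 40 mm wide with its top 102 mm above the table. Origin on the table, on the vertical screw axis; x points from the screw to the post. It is the left or the right one of two stands; the other has a plain round knob 46 mm wide in place of the wing and is left alone.
- sample: terracotta slab 84 x 78 mm, about 30 thick (it varies), fixed under the screw's 30 mm rubber pad; origin inside it, low down. From the start it takes 0.3 to 0.8 of a turn until the pad is down on it: it varies and must be felt. From there the wing's torque climbs by about 0.013 N m per degree as the rubber gives; 0.12 to 0.2 N m is finger-tight, over 0.28 damages the slab.
- stone_bar: bystander: marble bar 190 x 45 x 32 mm lying between the two stands; origin under its centre
- wood_chip: bystander: wooden chip 50 x 35 x 12 mm just in front of a stand; origin under its centre
- cork_chip: bystander: cork chip 40 x 60 x 10 mm just in front of a stand; origin under its centre
There are look-alikes about, which are no part of the job. What is shaped like the clamp but blue or green is not meant.

How it is judged (in metres and radians):
On the way, in this order (a step that is already met when the one before it is completed fails the run):
1. the pad is screwed down firmly on the sample (more than 80 N, about 0.06 N m at the wing above its running drag) (contact force between clamp and sample above 80 N), for 0.1 s.
2. the screw is backed off a quarter of a turn: the pad stands 0.7 to 1.6 mm (50 to 115 degrees of turn) clear of the sample (z of wing_grip in the frame of sample between 0.1247 and 0.1256 m), for 0.2 s.
At the end, for the whole second after the job is handed in: The pad stands 0.7 to 1.6 mm above the sample (a quarter turn, give or take some 30 degrees) and stays there (all of step 2); the robot touches nothing.
It fails at once if the sample is crushed: more than 350 N under the pad (0.28 N m on the wing above its drag) (contact force between clamp and sample above 350 N).
It fails at once if the stone bar or a chip is moved by more than 30 mm (distance of any of stone_bar, wood_chip, cork_chip from where it was at the start of the episode above 0.03 m).
It also fails if it takes over 72 s, if anything falls off the work surface, if the arm or the gripper's body presses on something with over 40 N, if the wrist force passes 120 N, or if a joint passes its speed limit or range.

## Working session

There is one attempt and no reset: what is moved stays moved. The work goes in short steps, Python scripts to look and compute and a shell command to move; the robot and the scene stay as the last step left them, time stands still between calls to the robot, and variables do not carry over. Pictures are saved under pics/ and viewed, at most 10 in all, crops included, and the job is handed in when it is done.

```bash
mkdir -p pics; python3 - <<'E'
from rig import readout, capture, calibration, look_for
import cv2,numpy as np
s=readout.read_state();print(s['time_s'],s['position'],np.round(s['tcp_rot'],3).tolist(),s['force'],s['moment'],s['opening'])
ims=[]
for c in ['scene','top']:
    p,d=capture(c);np.savez(f'{c}.npz',p=p,d=d);ims.append(p)
    for t in ['wing_grip','clamp','sample']:
        for r in look_for(t,c):print(c,t,np.round(r['extent']),r['conf'])
cv2.imwrite('pics/a.png',cv2.cvtColor(ims[0],cv2.COLOR_RGB2BGR));cv2.imwrite('pics/b.png',cv2.cvtColor(ims[1],cv2.COLOR_RGB2BGR))
E
```

```text
0.0 [ 0.1689673  -0.60113137  0.29129015] [[0.963, 0.27, -0.0], [0.27, -0.963, 0.002], [0.0, -0.002, -1.0]] [0.42249806 1.08184634 0.05707306] [-0.0236448  -0.01719118  0.00363907] 1.0054450217289204
scene wing_grip [301. 239. 316. 253.] 0.69
scene wing_grip [386. 279. 402. 299.] 0.67
scene wing_grip [303. 154. 318. 170.] 0.59
scene wing_grip [451. 222. 462. 245.] 0.58
scene clamp [276. 236. 340. 305.] 0.98
scene clamp [353. 274. 417. 350.] 0.83
scene clamp [414. 230. 476. 297.] 0.68
scene clamp [278. 154. 340. 219.] 0.6
scene clamp [218. 212. 284. 262.] 0.19
scene sample [304. 252. 329. 282.] 0.81
top wing_grip [175. 279. 195. 302.] 0.82
top wing_grip [363. 192. 373. 216.] 0.55
top wing_grip [170. 183. 188. 197.] 0.51
top wing_grip [268. 131. 276. 152.] 0.48
top clamp [162. 247. 230. 323.] 0.88
top clamp [161. 157. 228. 235.] 0.72
top clamp [340. 168. 388. 231.] 0.65
top clamp [246. 115. 309. 187.] 0.61
top sample [258. 138. 302. 180.] 0.77
```

View pics/a.png

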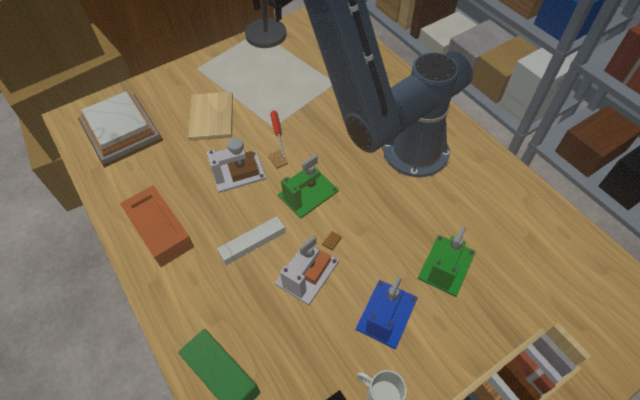

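View pics/b.png

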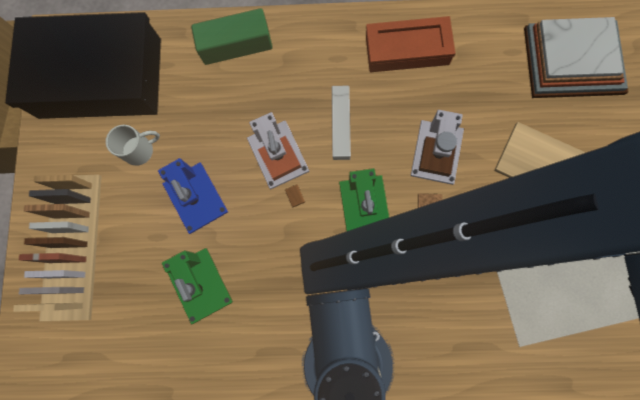

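The target is the grey stand: top view wing near (272,142), scene view near (309,246). Its terracotta slab is at (280,158) in the top view. The grey stand with the round knob, at (445,145), is the other one. The blue and green stands are look-alikes.

```bash
cat > h.py <<'E'
import numpy as np,cv2
def cloud(d,K,T,box):
    l,t,r,b=box;v,u=np.mgrid[t:b,l:r];z=d[t:b,l:r]
    P=np.stack([(u-K[0,2])/K[0,0]*z,(v-K[1,2])/K[1,1]*z,z],-1)@T[:3,:3].T+T[:3,3]
    return P[z>0]
def rect(Q,s=1):
    (cx,cy),(w,h),a=cv2.minAreaRect(Q[:,:2].astype(np.float32)*1000)
    if w<h:a+=90
    return round(cx),round(cy),round(max(w,h)),round(min(w,h)),round((a+90)%180-90,1)
E
python3 - <<'E'
from rig import calibration
from h import *
for c,box in [('top',(240,105,315,195)),('scene',(268,225,348,312))]:
    f=np.load(c+'.npz');k=calibration(c);P=cloud(f['d'],k['mtx'],k['T'],box)
    print(c,k['T'][:3,3].round(3),k['mtx'][0,0])
    for lo,hi in [(.004,.02),(.02,.06),(.09,.108),(.12,.165)]:
        Q=P[(P[:,2]>lo)&(P[:,2]<hi)]
        if len(Q)>5: print(lo,hi,len(Q),rect(Q),Q.mean(0).round(3),Q.max(0).round(3),Q.min(0).round(3))
E
```

```text
top [0.171 0.004 1.171] 473.47938845591796
0.004 0.02 1224 (528, 164, 235, 189, -1.1) [0.5   0.155 0.011] [0.646 0.257 0.02 ] [0.409 0.068 0.004]
0.02 0.06 850 (510, 162, 111, 86, 23.9) [0.494 0.151 0.04 ] [0.573 0.208 0.059] [0.443 0.102 0.02 ]
0.09 0.108 657 (535, 171, 107, 60, 22.5) [0.543 0.174 0.101] [0.595 0.216 0.108] [0.48  0.132 0.09 ]
0.12 0.165 158 (505, 157, 48, 23, 25.6) [0.503 0.156 0.144] [0.53  0.169 0.157] [0.481 0.145 0.12 ]
scene [0.789 0.655 1.182] 477.83146130473955
0.004 0.02 1046 (509, 151, 255, 224, 57.7) [0.502 0.165 0.011] [0.661 0.302 0.02 ] [0.353 0.018 0.004]
0.02 0.06 745 (547, 108, 216, 140, -71.0) [0.521 0.149 0.038] [0.6  0.22 0.06] [ 0.447 -0.009  0.02 ]
0.09 0.108 629 (540, 172, 107, 61, 23.7) [0.553 0.181 0.101] [0.6   0.22  0.108] [0.485 0.148 0.09 ]
0.12 0.165 185 (510, 161, 50, 17, 19.8) [0.512 0.162 0.142] [0.536 0.171 0.158] [0.485 0.151 0.12 ]
```

```bash
cat > go.py <<'E'
import sys,numpy as np
from rig import readout
from scipy.spatial.transform import Rotation as R
# usage: go.py x y z yaw : shift in tool axes (units of 200mm), yaw turn needed (units 180, + = clockwise)
s=readout.read_state();x,y,z,yaw=map(float,sys.argv[1:])
M=np.array(s['tcp_rot']);d=M.T@(np.array([x,y,z])-s['position'])/0.2
cur=np.degrees(np.arctan2(M[1,0],M[0,0]))
print('t',round(s['time_s'],2),'pos',np.round(s['position'],4),'yaw',cur.round(2),'tilt',M[:2,2].round(4),'j',np.round(s['joint_positions'],1))
print('shift',d.round(4),'az',round((cur-yaw)/180,4),'deg',round(cur-yaw,2),'F',np.round(s['force'],2),'M',np.round(s['moment'],3),'open',round(s['opening'],3),s['grasp_force'])
E
python3 -c "
from rig import calibration;print(calibration('wrist'))"
python3 -m pendant '[[0.82,-1,0,0,0,-0.28,-1],[0.82,-1,0,0,0,-0.28,-1],[0.82,-1,0,0,0,-0.28,-1],[0.82,-1,0,0,0,-0.28,-1],[0.82,-1,0,0,0,-0.28,-1],[0.82,-1,0,0,0,-0.28,-1]]'; python3 go.py 0.507 0.158 0.3 202
```

```text
{'mtx': array([[292.84561414,   0.        , 325.67182039],
       [  0.        , 292.84561414, 205.09488605],
       [  0.        ,   0.        ,   1.        ]]), 'mount': array([[-4.49174955e-04, -9.58772356e-01, -2.84174890e-01,
         7.69160911e-02],
       [ 9.99999654e-01, -2.31711194e-04, -7.98861970e-04,
        -7.49865648e-04],
       [ 7.00080270e-04, -2.84175151e-01,  9.58772128e-01,
        -9.20322129e-02],
       [ 0.00000000e+00,  0.00000000e+00,  0.00000000e+00,
         1.00000000e+00]])}
time_s: 1.0
position: [0.2734, -0.3587, 0.292]
tcp_rot: [[0.397, 0.918, -0.001], [0.918, -0.397, 0.005], [0.005, -0.003, -1.0]]
force: [-0.2, -0.9, 0.0]
opening: 0.997
grasp_force: 0.0
t 1.0 pos [ 0.2734 -0.3587  0.292 ] yaw 66.62 tilt [-0.001   0.0054] j [-6.70e+01  1.70e+01  1.06e+02  1.00e-01  5.74e+01 -4.36e+01]
shift [ 2.8351  0.0468 -0.0273] az -0.7521 deg -135.38 F [-0.24 -0.9   0.03] M [ 0.007 -0.06   0.025] open 0.997 0.0
```

```bash
python3 -m pendant '[[1,0.02,0,0,0,-0.25,-1],[1,0.02,0,0,0,-0.25,-1],[1,0.02,0,0,0,-0.25,-1],[1,0.02,0,0,0,-0.25,-1],[1,0.02,0,0,0,-0.25,-1],[1,0.02,0,0,0,-0.25,-1]]'; python3 go.py 0.507 0.158 0.3 202
```

```text
time_s: 1.6
position: [0.3582, -0.1816, 0.2926]
tcp_rot: [[-0.368, 0.93, 0.0], [0.93, 0.368, -0.0], [-0.001, 0.0, -1.0]]
force: [0.5, 0.1, 0.7]
opening: 1.001
grasp_force: 0.0
t 1.6 pos [ 0.3582 -0.1816  0.2926] yaw 111.57 tilt [ 0.0005 -0.0005] j [-42.9  12.9 112.3  -0.   54.8 -64.5]
shift [ 1.3055  1.3159 -0.0377] az -0.5024 deg -90.43 F [0.46 0.08 0.65] M [-0.029 -0.219 -0.025] open 1.001 0.0
```

```bash
python3 -m pendant '[[0.7,0.72,0,0,0,-0.25,-1],[0.7,0.72,0,0,0,-0.25,-1],[0.7,0.72,0,0,0,-0.25,-1],[0.7,0.72,0,0,0,-0.25,-1],[0.7,0.72,0,0,0,-0.25,-1],[0.7,0.72,0,0,0,-0.25,-1]]'; python3 go.py 0.507 0.158 0.3 202
```

```text
time_s: 2.2
position: [0.4421, 0.0009, 0.2924]
tcp_rot: [[-0.918, 0.398, 0.001], [0.398, 0.918, -0.0], [-0.001, 0.0, -1.0]]
force: [-0.9, 0.2, 1.2]
opening: 1.002
grasp_force: 0.0
t 2.2 pos [0.4421 0.0009 0.2924] yaw 156.57 tilt [ 0.0007 -0.0002] j [-14.4  16.1 107.2  -0.   56.6 -81. ]
shift [ 0.0144  0.8496 -0.0378] az -0.2524 deg -45.43 F [-0.9   0.16  1.22] M [ 0.065 -0.141 -0.044] open 1.002 0.0
```

```bash
python3 -m pendant '[[0.014,0.85,0,0,0,-0.25,-1],[0.014,0.85,0,0,0,-0.25,-1],[0.014,0.85,0,0,0,-0.25,-1],[0.014,0.85,0,0,0,-0.25,-1],[0.014,0.85,0,0,0,-0.25,-1],[0.014,0.85,0,0,0,-0.25,-1],[0.014,0.85,0,0,0,-0.25,-1]]' >/dev/null; python3 go.py 0.507 0.158 0.3 202
cat > wr.py <<'E'
import sys
from rig import readout,capture,calibration
from h import *
s=readout.read_state();k=calibration('wrist');p,d=capture('wrist')
B=np.eye(4);B[:3,:3]=s['tcp_rot'];B[:3,3]=s['position']
P=cloud(d,k['mtx'],B@k['mount'],(0,0,640,400))
P=P[np.hypot(P[:,0]-.507,P[:,1]-.158)<.06]
for lo,hi in [(.09,.11),(.125,.165),(.145,.165)]:
    Q=P[(P[:,2]>lo)&(P[:,2]<hi)]
    if len(Q)>5: print(lo,hi,len(Q),rect(Q),Q.mean(0).round(4),np.percentile(Q[:,2],[5,50,95]).round(4))
cv2.imwrite('pics/'+sys.argv[1],cv2.cvtColor(p,cv2.COLOR_RGB2BGR))
E
python3 wr.py w1.png
```

```text
t 2.9 pos [0.5079 0.1558 0.2923] yaw -158.88 tilt [0.0001 0.    ] j [   5.    23.    95.5    0.    61.5 -106.1]
shift [ 0.0002  0.0118 -0.0387] az -2.0049 deg -360.88 F [-0.45  0.35 -0.49] M [ 0.104 -0.091 -0.056] open 1.005 0.0
0.09 0.11 1896 (525, 166, 81, 40, 23.4) [0.5245 0.166  0.1015] [0.0991 0.1017 0.103 ]
0.125 0.165 857 (507, 156, 49, 14, 10.1) [0.5038 0.1569 0.1506] [0.134  0.1529 0.1544]
0.145 0.165 753 (506, 158, 49, 11, 9.9) [0.505  0.1574 0.1528] [0.1499 0.1531 0.1544]
```

View pics/w1.png

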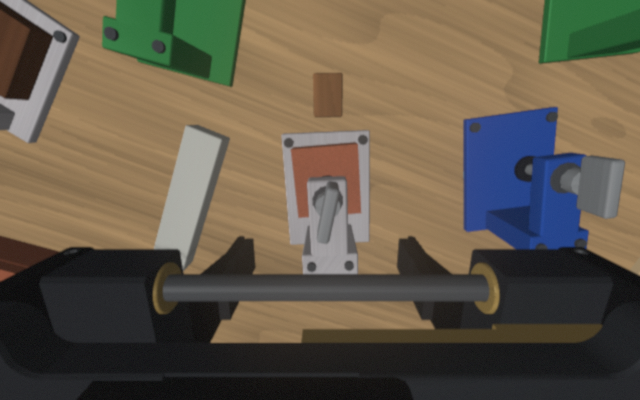

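The wrist view shows the wing at (326,210), pointing about 13° off the stand's axis, with the terracotta slab at (330,175) underneath. I'll turn to yaw 190° and go down around the bar.

```bash
python3 -m pendant '[[0.005,0.014,0,0,0,0.062,-1],[0.005,0.014,0,0,0,0.062,-1],[0.005,0.014,0.25,0,0,0.062,-1],[0.005,0.014,0.4,0,0,0.062,-1],[0.005,0.014,0.48,0,0,0.062,-1],[0.005,0.014,0.486,0,0,0.062,-1],[0.005,0.014,0.486,0,0,0.062,-1]]' >/dev/null; python3 go.py 0.506 0.158 0.195 -170;python3 wr.py w2.png
```

```text
t 3.65 pos [0.5062 0.1574 0.1952] yaw -170.13 tilt [-0.0001  0.    ] j [  5.2  31.1 100.9   0.   48.  -94.7]
shift [0.0006 0.0029 0.0008] az -0.0007 deg -0.13 F [-1.15 -0.43  0.58] M [ 0.108 -0.136  0.007] open 1.006 0.0
0.09 0.11 2630 (525, 166, 81, 40, 23.4) [0.5097 0.1623 0.101 ] [0.0957 0.1016 0.1029]
0.125 0.165 3729 (505, 161, 109, 50, -67.0) [0.4976 0.1565 0.1476] [0.1285 0.1517 0.1625]
0.145 0.165 2459 (505, 161, 109, 50, -67.0) [0.4983 0.1566 0.1539] [0.1469 0.1532 0.1632]
```

View pics/w2.png

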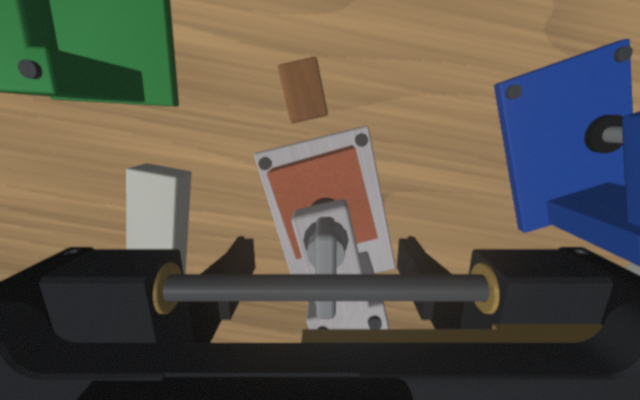

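The bar (column 325, rows 220–315) is lined up and centred between the fingers. Next I'll close, then sample the baseline torque.

```bash
cat > tq.py <<'E'
import sys,numpy as np
from rig import readout,capture
n=int(sys.argv[1]) if len(sys.argv)>1 else 8
S=[]
for i in range(n):
    capture('wrist');S.append(readout.read_state())
m=lambda k:np.mean([s[k] for s in S],0);sd=lambda k:np.std([s[k] for s in S],0)
M=m('tcp_rot')
print('t',round(S[-1]['time_s'],2),'Mz',m('moment')[2].round(4),'sd',sd('moment')[2].round(4),'M',m('moment').round(3),'tau6',m('tau')[5].round(4),sd('tau')[5].round(4),'F',m('force').round(2))
print('pos',m('position').round(4),'yaw',np.degrees(np.arctan2(M[1,0],M[0,0])).round(2),'j6',m('joint_positions')[5].round(2),'open',m('opening').round(3),'gf',m('grasp_force').round(1))
E
python3 tq.py 8
python3 -m pendant '[[0,0,0,0,0,0,1],[0,0,0,0,0,0,1],[0,0,0,0,0,0,1],[0,0,0,0,0,0,1],[0,0,0,0,0,0,1],[0,0,0,0,0,0,1],[0,0,0,0,0,0,1],[0,0,0,0,0,0,1]]'; python3 tq.py 8
```

```text
t 4.1 Mz 0.0004 sd 0.0277 M [ 0.097 -0.141  0.   ] tau6 0.0009 0.0006 F [-0.09  0.03  0.26]
pos [0.5065 0.1577 0.196 ] yaw -170.08 j6 -94.7 open 0.999 gf 0.0
time_s: 4.9
position: [0.5059, 0.1577, 0.195]
tcp_rot: [[-0.985, -0.172, -0.0], [-0.172, 0.985, 0.0], [0.0, 0.0, -1.0]]
force: [1.0, -0.6, 0.5]
opening: 0.354
grasp_force: 0.0
t 5.3 Mz 0.0099 sd 0.0212 M [-0.082 -0.162  0.01 ] tau6 0.0042 0.0055 F [ 0.18 -1.02  0.09]
pos [0.506  0.1575 0.1951] yaw -170.06 j6 -94.71 open 0.183 gf 11.6
```

```bash

python3 -m pendant '[[0,0,0,0,0,0,1],[0,0,0,0,0,0,1],[0,0,0,0,0,0,1]]' >/dev/null; python3 tq.py 3
python3 -m pendant '[[0,0,0.0,0,0,0.04,1],[0,0,0.001,0,0,0.08,1],[0,0,0.0015,0,0,0.12,1],[0,0,0.002,0,0,0.16,1],[0,0,0.002,0,0,0.16,1]]'; python3 tq.py 4
```

```text
t 5.75 Mz 0.0425 sd 0.0107 M [-0.364 -0.16   0.043] tau6 0.0152 0.0 F [ 0.9  -2.18  0.38]
pos [0.506  0.1575 0.1951] yaw -170.06 j6 -94.71 open 0.122 gf 30.0
time_s: 6.25
position: [0.5061, 0.1582, 0.1947]
tcp_rot: [[-0.946, 0.324, 0.0], [0.324, 0.946, 0.001], [-0.0, 0.001, -1.0]]
force: [0.1, 1.1, -0.7]
opening: 0.123
grasp_force: 30.0
t 6.45 Mz -0.0453 sd 0.0235 M [ 0.317 -0.241 -0.045] tau6 0.0155 0.0522 F [ 0.48  1.37 -0.08]
pos [0.5061 0.1582 0.1947] yaw 161.23 j6 -66.04 open 0.123 gf 30.0
```

```bash

python3 -m pendant '[[0,0,0,0,0,0.045,1],[0,0,0.001,0,0,0.09,1],[0,0,0.0015,0,0,0.135,1],[0,0,0.002,0,0,0.18,1],[0,0,0.003,0,0,0.225,1],[0,0,0.0035,0,0,0.27,1],[0,0,0.004,0,0,0.315,1],[0,0,0.0045,0,0,0.36,1]]'; python3 tq.py 1;python3 tq.py 1;python3 tq.py 1;python3 tq.py 4
python3 -m pendant '[[0,0,0,0,0,0.02,1]]' >/dev/null; python3 tq.py 1;python3 tq.py 1;python3 tq.py 1;python3 tq.py 3
```

```text
time_s: 7.25
position: [0.5074, 0.1591, 0.1938]
tcp_rot: [[-0.105, 0.994, 0.004], [0.994, 0.105, 0.003], [0.003, 0.004, -1.0]]
force: [4.5, 5.4, -4.8]
opening: 0.127
grasp_force: 30.0
t 7.3 Mz -0.0487 sd 0.0 M [ 0.972 -0.582 -0.049] tau6 0.2947 0.0 F [ 2.97  5.38 -2.86]
pos [0.5074 0.1591 0.1938] yaw 95.75 j6 -0.6 open 0.123 gf 30.0
t 7.35 Mz -0.0109 sd 0.0 M [ 1.054 -0.58  -0.011] tau6 0.4034 0.0 F [ 3.21  5.97 -3.72]
pos [0.5074 0.1591 0.1938] yaw 96.2 j6 -1.06 open 0.122 gf 30.0
t 7.4 Mz -0.0503 sd 0.0 M [ 1.    -0.588 -0.05 ] tau6 0.0738 0.0 F [ 3.58  5.36 -3.73]
pos [0.5074 0.1591 0.1938] yaw 96.3 j6 -1.17 open 0.122 gf 30.0
t 7.6 Mz -0.0221 sd 0.0071 M [ 1.013 -0.615 -0.022] tau6 -0.0176 0.007 F [ 2.9   5.62 -3.79]
pos [0.5074 0.1591 0.1938] yaw 96.33 j6 -1.19 open 0.126 gf 30.0
t 7.75 Mz -0.0334 sd 0.0 M [ 0.964 -0.711 -0.033] tau6 0.0937 0.0 F [ 3.45  5.04 -4.38]
pos [0.5075 0.1591 0.1937] yaw 92.49 j6 2.65 open 0.12 gf 30.0
t 7.8 Mz 0.0157 sd 0.0 M [ 0.996 -0.639  0.016] tau6 0.1551 0.0 F [ 2.67  5.89 -3.98]
pos [0.5075 0.1591 0.1938] yaw 92.68 j6 2.46 open 0.123 gf 30.0
t 7.85 Mz -0.0261 sd 0.0 M [ 0.986 -0.622 -0.026] tau6 0.018 0.0 F [ 3.17  6.45 -4.27]
pos [0.5075 0.1591 0.1938] yaw 92.72 j6 2.42 open 0.121 gf 30.0
t 8.0 Mz -0.0147 sd 0.0199 M [ 0.977 -0.663 -0.015] tau6 -0.0196 0.0031 F [ 3.07  5.16 -4.3 ]
pos [0.5075 0.1591 0.1938] yaw 92.73 j6 2.41 open 0.125 gf 30.0
```

```bash
cat > ck.py <<'E'
import sys,numpy as np
from rig import readout
s=readout.read_state();M=np.array(s['tcp_rot']);t=s['tau'][5];m=s['moment'][2]
print(round(s['time_s'],2),'yaw',np.degrees(np.arctan2(M[1,0],M[0,0])).round(2),'j6',round(s['joint_positions'][5],2),'tau6',round(t,4),'Mz',round(m,3),'F',np.round(s['force'],1),'p',np.round(np.array(s['position'])*1000,1))
sys.exit(abs(t)>.07 or m>.12)
E
P="python3 -m pendant"; Q="python3 ck.py"
python3 -m pendant '[[0.007,0.007,0.001,0,0,0,1],[0.007,0.007,0.001,0,0,0,1],[0.007,0.007,0.001,0,0,0,1],[0.007,0.007,0.001,0,0,0,1]]' >/dev/null; $Q &&
python3 -m pendant '[[0,0,0.0004,0,0,0.03,1],[0,0,0.0004,0,0,0.03,1],[0,0,0.0004,0,0,0.03,1],[0,0,0.0004,0,0,0.03,1]]' >/dev/null && $Q &&
python3 -m pendant '[[0,0,0.0004,0,0,0.03,1],[0,0,0.0004,0,0,0.03,1],[0,0,0.0004,0,0,0.03,1],[0,0,0.0004,0,0,0.03,1]]' >/dev/null && $Q &&
python3 -m pendant '[[0,0,0.0004,0,0,0.03,1],[0,0,0.0004,0,0,0.03,1],[0,0,0.0004,0,0,0.03,1],[0,0,0.0004,0,0,0.03,1]]' >/dev/null && $Q &&
python3 -m pendant '[[0,0,0.0004,0,0,0.03,1],[0,0,0.0004,0,0,0.03,1],[0,0,0.0004,0,0,0.03,1],[0,0,0.0004,0,0,0.03,1]]' >/dev/null && $Q
```

```text
8.4 yaw 92.72 j6 2.61 tau6 0.01 Mz 0.0 F [ 2.1  3.3 -1. ] p [507.8 159.4 193.7]False
```

```bash
sed -i 's/sys.exit(\(.*\))$/sys.exit(int(\1))/' ck.py; Q="python3 ck.py"
python3 -m pendant '[[0.003,0.003,0.0004,0,0,0.03,1],[0.003,0.003,0.0004,0,0,0.03,1],[0.003,0.003,0.0004,0,0,0.03,1],[0.003,0.003,0.0004,0,0,0.03,1]]' >/dev/null && $Q &&
python3 -m pendant '[[0,0,0.0004,0,0,0.03,1],[0,0,0.0004,0,0,0.03,1],[0,0,0.0004,0,0,0.03,1],[0,0,0.0004,0,0,0.03,1]]' >/dev/null && $Q &&
python3 -m pendant '[[0,0,0.0004,0,0,0.03,1],[0,0,0.0004,0,0,0.03,1],[0,0,0.0004,0,0,0.03,1],[0,0,0.0004,0,0,0.03,1]]' >/dev/null && $Q &&
python3 -m pendant '[[0,0,0.0004,0,0,0.03,1],[0,0,0.0004,0,0,0.03,1],[0,0,0.0004,0,0,0.03,1],[0,0,0.0004,0,0,0.03,1]]' >/dev/null && $Q
```

```text
8.8 yaw 87.4 j6 8.02 tau6 -0.0186 Mz 0.02 F [2.1 1.8 2.1] p [508.1 159.6 193.6]
9.2 yaw 82.02 j6 13.41 tau6 -0.015 Mz 0.034 F [1.7 0.9 1.5] p [508.2 159.6 193.6]
9.6 yaw 76.63 j6 18.81 tau6 -0.0111 Mz 0.001 F [3.7 0.7 1. ] p [508.3 159.6 193.5]
10.0 yaw 71.23 j6 24.21 tau6 -0.0083 Mz 0.002 F [ 3.7 -0.3  0.3] p [508.4 159.6 193.4]
```

```bash
Q="python3 ck.py"
python3 -m pendant '[[0,0.003,0.0004,0,0,0.03,1],[0,0.003,0.0004,0,0,0.03,1],[0,0.003,0.0004,0,0,0.03,1],[0,0.003,0.0004,0,0,0.03,1]]' >/dev/null && $Q &&
python3 -m pendant '[[0,0,0.0004,0,0,0.03,1],[0,0,0.0004,0,0,0.03,1],[0,0,0.0004,0,0,0.03,1],[0,0,0.0004,0,0,0.03,1]]' >/dev/null && $Q &&
python3 -m pendant '[[0,0,0.0004,0,0,0.03,1],[0,0,0.0004,0,0,0.03,1],[0,0,0.0004,0,0,0.03,1],[0,0,0.0004,0,0,0.03,1]]' >/dev/null && $Q &&
python3 -m pendant '[[0,0,0.0004,0,0,0.03,1],[0,0,0.0004,0,0,0.03,1],[0,0,0.0004,0,0,0.03,1],[0,0,0.0004,0,0,0.03,1]]' >/dev/null && $Q &&
python3 -m pendant '[[0,0,0.0004,0,0,0.03,1],[0,0,0.0004,0,0,0.03,1],[0,0,0.0004,0,0,0.03,1],[0,0,0.0004,0,0,0.03,1]]' >/dev/null && $Q &&
python3 -m pendant '[[0,0,0.0004,0,0,0.03,1],[0,0,0.0004,0,0,0.03,1],[0,0,0.0004,0,0,0.03,1],[0,0,0.0004,0,0,0.03,1]]' >/dev/null && $Q &&
python3 -m pendant '[[0,0,0.0004,0,0,0.03,1],[0,0,0.0004,0,0,0.03,1],[0,0,0.0004,0,0,0.03,1],[0,0,0.0004,0,0,0.03,1]]' >/dev/null && $Q &&
python3 -m pendant '[[0,0,0.0004,0,0,0.03,1],[0,0,0.0004,0,0,0.03,1],[0,0,0.0004,0,0,0.03,1],[0,0,0.0004,0,0,0.03,1]]' >/dev/null && $Q
```

```text
10.4 yaw 65.83 j6 29.58 tau6 -0.0107 Mz 0.0 F [ 4.  -1.1  2.7] p [508.7 159.5 193.3]
10.8 yaw 60.42 j6 34.98 tau6 -0.0079 Mz -0.022 F [ 4.4 -0.8  2.4] p [508.8 159.5 193.3]
11.2 yaw 55.0 j6 40.4 tau6 -0.0248 Mz -0.033 F [ 5.7 -1.7  2.6] p [508.9 159.4 193.2]
11.6 yaw 49.61 j6 45.8 tau6 -0.0242 Mz -0.069 F [ 5.4 -2.4  1.9] p [509.1 159.3 193.1]
12.0 yaw 44.21 j6 51.2 tau6 -0.0237 Mz -0.04 F [ 4.8 -2.   2.5] p [509.2 159.2 193. ]
12.4 yaw 38.82 j6 56.6 tau6 -0.0232 Mz -0.037 F [ 5.4 -2.2  2.5] p [509.3 159.1 192.9]
12.8 yaw 33.43 j6 62.0 tau6 -0.0228 Mz 0.009 F [ 6.1 -2.9  2.8] p [509.3 159.  192.9]
13.2 yaw 28.04 j6 67.39 tau6 0.0067 Mz -0.007 F [ 6.4 -4.3  2.5] p [509.5 158.8 192.8]
```

```bash
Q="python3 ck.py"
python3 -m pendant '[[0.003,0.005,0.0004,0,0,0.03,1],[0.003,0.005,0.0004,0,0,0.03,1],[0.003,0.005,0.0004,0,0,0.03,1],[0.003,0.005,0.0004,0,0,0.03,1]]' >/dev/null && $Q &&
python3 -m pendant '[[0.001,0.003,0.0004,0,0,0.03,1],[0.001,0.003,0.0004,0,0,0.03,1],[0.001,0.003,0.0004,0,0,0.03,1],[0.001,0.003,0.0004,0,0,0.03,1]]' >/dev/null && $Q &&
python3 -m pendant '[[0,0,0.0004,0,0,0.03,1],[0,0,0.0004,0,0,0.03,1],[0,0,0.0004,0,0,0.03,1],[0,0,0.0004,0,0,0.03,1]]' >/dev/null && $Q &&
python3 -m pendant '[[0,0,0.0004,0,0,0.03,1],[0,0,0.0004,0,0,0.03,1],[0,0,0.0004,0,0,0.03,1],[0,0,0.0004,0,0,0.03,1]]' >/dev/null && $Q &&
python3 -m pendant '[[0,0,0.0004,0,0,0.03,1],[0,0,0.0004,0,0,0.03,1],[0,0,0.0004,0,0,0.03,1],[0,0,0.0004,0,0,0.03,1]]' >/dev/null && $Q &&
python3 -m pendant '[[0,0,0.0004,0,0,0.03,1],[0,0,0.0004,0,0,0.03,1],[0,0,0.0004,0,0,0.03,1],[0,0,0.0004,0,0,0.03,1]]' >/dev/null && $Q &&
python3 -m pendant '[[0,0,0.0004,0,0,0.03,1],[0,0,0.0004,0,0,0.03,1],[0,0,0.0004,0,0,0.03,1],[0,0,0.0004,0,0,0.03,1]]' >/dev/null && $Q &&
python3 -m pendant '[[0,0,0.0004,0,0,0.03,1],[0,0,0.0004,0,0,0.03,1],[0,0,0.0004,0,0,0.03,1],[0,0,0.0004,0,0,0.03,1]]' >/dev/null && $Q
```

```text
13.6 yaw 22.73 j6 72.62 tau6 0.0625 Mz 0.094 F [ 5.6 -3.   3.6] p [509.7 158.6 192.7]
14.0 yaw 17.31 j6 77.98 tau6 0.1412 Mz 0.088 F [ 3.  -1.8  5.8] p [509.9 158.3 192.6]
```

Contact shows: the torque is climbing about 0.0145 N m per degree and is now about 0.14. I'll confirm that with an averaged reading before backing off.

```bash
python3 tq.py 10
```

```text
t 14.5 Mz 0.1457 sd 0.0331 M [-0.455 -0.776  0.146] tau6 0.1468 0.0002 F [ 4.11 -2.07  5.24]
pos [0.5099 0.1583 0.1926] yaw 17.31 j6 77.98 open 0.124 gf 30.0
```

```bash
python3 -m pendant '[[-0.001,-0.001,-0.0005,0,0,-0.045,1],[-0.001,-0.001,-0.001,0,0,-0.09,1],[-0.002,-0.002,-0.0015,0,0,-0.135,1],[-0.003,-0.003,-0.002,0,0,-0.18,1],[-0.004,-0.003,-0.003,0,0,-0.225,1],[-0.005,-0.004,-0.0035,0,0,-0.27,1],[-0.005,-0.005,-0.004,0,0,-0.315,1],[-0.005,-0.005,-0.0045,0,0,-0.36,1]]'>/dev/null; python3 ck.py
python3 -m pendant '[[0,0,-0.0005,0,0,-0.04,1],[0,0,-0.001,0,0,-0.08,1],[0,0,-0.0015,0,0,-0.12,1],[0,0,-0.002,0,0,-0.16,1],[0,0,-0.002,0,0,-0.16,1],[0,0,-0.002,0,0,-0.16,1],[0,0,-0.002,0,0,-0.16,1]]'>/dev/null; python3 tq.py 4
```

```text
15.3 yaw 82.36 j6 12.97 tau6 0.886 Mz 0.02 F [ 2.3 -0.1  5.6] p [508.3 159.6 193.5]
t 16.2 Mz 0.0217 sd 0.0261 M [-0.092 -0.613  0.022] tau6 0.0242 0.0 F [ 1.6  -0.16  7.26]
pos [0.5075 0.1595 0.1939] yaw 110.85 j6 -15.51 open 0.123 gf 30.0
```

Backed off about 81° from the contact point, which is about 1.1 mm. I'll release, rise and check.

```bash
python3 -m pendant '[[0,0,0,0,0,0,-1],[0,0,0,0,0,0,-1],[0,0,0,0,0,0,-1],[0,0,0,0,0,0,-1],[0,0,0,0,0,0,-1],[0,0,0,0,0,0,-1],[0,0,0,0,0,0,-1],[0,0,0,0,0,0,-1]]'; python3 -m pendant '[[0,0,-0.1,0,0,0,-1],[0,0,-0.25,0,0,0,-1],[0,0,-0.45,0,0,0,-1],[0,0,-0.5,0,0,0,-1],[0,0,-0.5,0,0,0,-1],[0,0,-0.5,0,0,0,-1]]'; python3 wr.py w3.png
```

```text
time_s: 17.0
position: [0.5084, 0.1592, 0.1934]
tcp_rot: [[-0.354, 0.935, -0.001], [0.935, 0.354, 0.0], [0.0, -0.001, -1.0]]
force: [-0.2, 0.5, -1.0]
opening: 0.764
grasp_force: 0.0
time_s: 17.6
position: [0.5078, 0.159, 0.2928]
tcp_rot: [[-0.354, 0.935, -0.002], [0.935, 0.354, -0.0], [0.001, -0.002, -1.0]]
force: [-0.5, -0.6, -0.2]
opening: 1.002
grasp_force: 0.0
0.09 0.11 2470 (524, 166, 81, 41, 23.3) [0.5282 0.1701 0.1012] [0.0979 0.1016 0.1029]
0.125 0.165 765 (506, 158, 49, 10, -69.4) [0.5049 0.1615 0.1505] [0.1383 0.1519 0.1532]
0.145 0.165 706 (506, 158, 49, 10, -69.0) [0.5055 0.1599 0.1518] [0.1497 0.1519 0.1533]
```

View pics/w3.png

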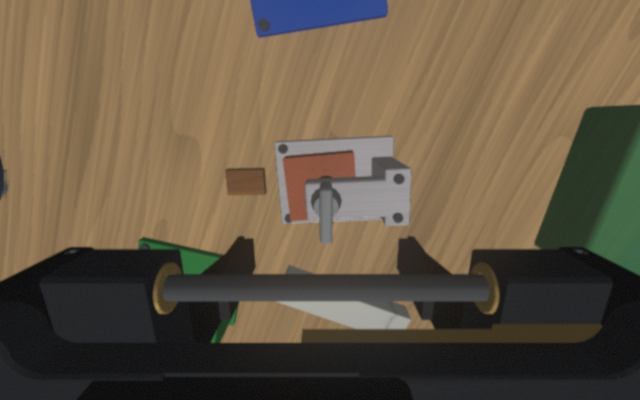

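The wing (325,210) stands at 111°, where it was left. The gripper is clear of it, and the wooden chip (245,180) and the stone bar (345,300) look untouched.

```bash
python3 -c "
from rig import bot;print(bot.hand_in())"
```

```text
the job is handed in; nothing more can be done
None
```

I tightened the pad to about 0.15 N m and backed it off about 81° from contact (roughly 1.1 mm clear, both estimated from torque and wing angle). I then let go of the wing and handed the job in at about 18 s; the wooden chip and stone bar looked undisturbed in the last picture, which did not show the cork chip, and no verdict came back.

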